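Snap the parts box lid shut, section by section

ROBOT

A 7-joint arm with a two-finger parallel gripper is mounted at the origin on the work surface; the furniture and walls round the work are solid. World frame = base frame: x ahead of the robot, y to its left, z up, the work surface at z = 0. Lengths are in m, angles in rad, forces in N, time in s.
With the tool pointing down it reaches from about 0.4 to 0.875 m from the base axis. Payload 19.3 kg.
Tool frame: the origin (TCP) lies on the centre line of the jaws, within the pads' length; the fingertips stand robot.tip_extent ahead of it and the grasp point (between the pads) lies 8 mm behind it (robot.tip_extent is the distance from the TCP to the fingertips, in m); x points along the fingers, z is the direction in which the jaws open and shut, and the axes are right-handed (so a half turn about x gives the same grasp; the last joint's range is limited). The gripper opens to 85 mm and grips with 20 to 120 N. Pads are 22 mm wide; open, the fingers measure 114 mm over their backs; the gripper's body (76 mm by 85 mm) begins 54 mm behind the grasp point. The pads swing forward as they close: fully open they stand 13 mm farther back than shut.
Start: joints at [-1.199, 0.521, -0.036, 1.599, 0.021, 1.021, -0.113], TCP at [0.267, 0.565, 0.211] pointing down, gripper open.
Joint ranges: [-2.91, 2.91], [-0.3, 2.13], [-1.5, 1.42], [0.17, 2.43], [-1.26, 4.41], [0.16, 1.93], [-2.52, 2.52]. Speed limits (rad/s): [1.89, 1.89, 2.39, 2.39, 3.01, 3.01, 3.01].

INTERFACE

Orientations are given as a unit quaternion [w, x, y, z].
In Python, from rig import monitor, viewer, job, robot gives the robot as it stands. The module is installed in compiled form; this text tells all that it offers.
- The arm moves only by the tool step_arm, never from a script. Its argument "series" is a list of rows, each a list of 3 entries, a list of its own where there are three numbers: the gripper's target within -1 to 1 (shut at 1, half-way at 0, fully open at -1), then the shift along the tool's x, y, z in m, then the turn, a rotation vector about the tool's x, y, z in rad. A call has exactly 8 rows; each row shifts and turns the commanded pose from where the row before left it, along the tool's axes as they then stand; what a row does not reach is not made up. A row lasts 1/10 s, in which the tool goes at most 50 mm and 8.59 degrees, less where a joint would pass 70% of its speed; a pose out of reach is approached as far as the arm can. A call with a gripper value outside its range is refused whole. The fingers move at their own pace and stop on an object; "squeeze" is the grip in N (left out, the last holds). Time passes only in rows, so rows that do not move let the fingers close, or fill a call up. It gives the time, the measured TCP pose, the force and the opening at its end, in the units of the state.
- monitor.get_obs(): the state, without advancing time (a new reading comes with each control period).
- viewer.grab_frame(name): name is "side" or "top" or "wrist"; returns the picture (400x640x3 uint8, red, green, blue); there is no depth.
- viewer.camera_info(name): a dict with "fx", "fy", "cx", "cy" (pixels), "rvec" (rotation vector, rad) and "tvec" (3), from world to camera coordinates, as OpenCV has them. Camera axes: x right, y down, z forward; pixel columns grow to the right and rows downward; lengths in m; the calibration is good to about 2 mm. The wrist camera is an equidistant fisheye: a pixel r from the principal point sees the ray r / f radians off the axis. A picture is of the moment at which its call begins: read the wrist's pose just before it. camera_info takes no time and is no camera call; for the wrist camera it gives the pose at the moment of the call.
- job.job_done(): hands the job in, once; it reports no verdict.
The state is a dict: "t": time; "q": joint angles; "dq": joint speeds; "joint_torque": joint torques, N m; "ee_pos": TCP position; "orientation": TCP orientation; "ft_force": force on the tool from outside, world axes, zero at the start; "torque": the same for the moment, N m; "grip_width": opening from 0.0 (shut) to 1.0 (fully open).
Only numpy, scipy, OpenCV 4.12 (cv2) and the standard library are available. Lean on these libraries where they do the work, as an engineer would, in place of code of your own. Each camera call takes 0.05 s, during which the arm holds its last target. There are 200 camera calls.

TASK

The lid of the see-through parts box is on, but the four sections of its rim still stand up. Press them down one at a time with the closed fingertips until each clicks shut: begin with the one that has the orange bar and go round the lid clockwise as seen from above. Leave the box standing where it is, without lifting or shoving it, and leave everything else on the desk alone.

Things in the scene. Friction and masses are not known exactly. Their poses are not given: they have to be found in the camera images.
- parts_box: See-through parts box, loose, 0.8 kg, at any yaw. Blue lid 160 (x) x 130 mm (y), top 61 mm above the desk; box below it 150 x 120 mm. Origin under its centre, on the desk; z up. The lid's middle and corners are seated; in the middle of each side is a hinged rim section, 34 mm deep, with a raised press bar 14 mm deep along its outer part (40 mm long on the x ends, 70 mm on the y sides). One bar is orange, three are white.
- rim1 (a joint): Hinge of rim section 1, on the box's +x side (orange bar): 0 = clicked shut, flush with the lid; 0.30 to 0.42 rad = standing up, outer edge 10 to 14 mm high. Needs about 8 to 10 N on its bar; some two thirds of the way down it snaps over its catch and stays shut; let go earlier, it does not hold.
- rim1_press (a point): Middle of the top of section 1's press bar, 22 mm outward of its hinge line; it moves with the section and its x axis points outward from the box. With the section shut it lies 68 mm from the box's centre line towards the box's +x, 65 mm above the desk; standing up, it is 6 to 9 mm higher.
- rim2 (a joint): Hinge of rim section 2, on the box's -y side (white bar): 0 = clicked shut, flush with the lid; 0.30 to 0.42 rad = standing up, outer edge 10 to 14 mm high. Needs about 8 to 10 N on its bar; some two thirds of the way down it snaps over its catch and stays shut; let go earlier, it does not hold.
- rim2_press (a point): Middle of the top of section 2's press bar, 22 mm outward of its hinge line; it moves with the section and its x axis points outward from the box. With the section shut it lies 53 mm from the box's centre line towards the box's -y, 65 mm above the desk; standing up, it is 6 to 9 mm higher.
- rim3 (a joint): Hinge of rim section 3, on the box's -x side (white bar): 0 = clicked shut, flush with the lid; 0.30 to 0.42 rad = standing up, outer edge 10 to 14 mm high. Needs about 8 to 10 N on its bar; some two thirds of the way down it snaps over its catch and stays shut; let go earlier, it does not hold.
- rim3_press (a point): Middle of the top of section 3's press bar, 22 mm outward of its hinge line; it moves with the section and its x axis points outward from the box. With the section shut it lies 68 mm from the box's centre line towards the box's -x, 65 mm above the desk; standing up, it is 6 to 9 mm higher.
- rim4 (a joint): Hinge of rim section 4, on the box's +y side (white bar): 0 = clicked shut, flush with the lid; 0.30 to 0.42 rad = standing up, outer edge 10 to 14 mm high. Needs about 8 to 10 N on its bar; some two thirds of the way down it snaps over its catch and stays shut; let go earlier, it does not hold.
- rim4_press (a point): Middle of the top of section 4's press bar, 22 mm outward of its hinge line; it moves with the section and its x axis points outward from the box. With the section shut it lies 53 mm from the box's centre line towards the box's +y, 65 mm above the desk; standing up, it is 6 to 9 mm higher.
- pen_pot: Bystander: blue round pen pot with three pens, 75 mm across, 154 mm high, origin under its centre.
- tape_roll: Bystander: tan roll of parcel tape lying flat, 92 mm across, 48 mm high, origin under its centre.
- stapler: Bystander: blue and black stapler, 135 x 34 x 41 mm, origin under its centre.
- calculator: Bystander: dark grey desk calculator lying flat, 118 x 72 x 14 mm, origin under its centre.
- glue_stick: Bystander: white glue stick with a red cap, standing, 26 mm across, 92 mm high, origin under its centre.
- eraser: Bystander: blue and white eraser, 20 x 42 x 13 mm, origin under its centre.
- multifunction: Black copying machine, fixed at the back of the desk, right of the parts box: about 0.36 m (its x) by 0.46 m (its y), body 0.2 m high, with a sloping paper tray up to 0.33 m; origin under its middle. An obstacle: swing the arm to the box round its front, on the robot's side, and stay 10 cm clear of it.

How it is judged:
On the way, in this order (a step that is already met when the one before it is completed fails the run):
1. rim section 1 (orange bar) is clicked shut, the later ones still up (value of joint rim1 below 0.05 rad and value of joint each of rim2, rim3, rim4 above 0.15 rad), for 0.1 s.
2. rim section 2 (next one clockwise) is clicked shut, the later ones still up (value of joint each of rim1, rim2 below 0.05 rad and value of joint each of rim3, rim4 above 0.15 rad), for 0.1 s.
3. rim section 3 (next one clockwise) is clicked shut, the later ones still up (value of joint each of rim1, rim2, rim3 below 0.05 rad and value of joint rim4 above 0.15 rad), for 0.1 s.
4. rim section 4 (next one clockwise) is clicked shut (value of joint each of rim1, rim2, rim3, rim4 below 0.05 rad), for 0.1 s.
At the end, for the whole second after the job is handed in: All four rim sections clicked shut (each hinge under 0.05 rad), the box at rest, upright within 0.05 rad and within 30 mm of where it stood (all of step 4 and distance of parts_box from where it was at the start of the episode below 0.03 m and angle between parts_box's own z axis and vertical below 0.05 rad and linear speed of parts_box below 0.02 m/s); the robot touches nothing.
It fails at once if the parts box is lifted (10 mm), tipped (0.15 rad) or shoved (30 mm) (height (world z) of parts_box above 0.01 m or angle between parts_box's own z axis and vertical above 0.15 rad or distance of parts_box from where it was at the start of the episode above 0.03 m).
It fails at once if another thing on the desk is moved by more than 20 mm (distance of any of pen_pot, tape_roll, stapler, calculator, glue_stick, eraser from where it was at the start of the episode above 0.02 m).
It also fails if it takes over 58 s, if anything falls off the work surface, if the arm or the gripper's body presses on something with over 40 N, if the wrist force passes 120 N, or if a joint passes its speed limit or range.

## Working session

There is one attempt and no reset: what is moved stays moved. The work goes in short steps, Python scripts to look and compute and a tool call to move; the robot and the scene stay as the last step left them, time stands still between calls to the robot, and variables do not carry over. Pictures are saved under pics/ and viewed, about 8 in all and at most 12, crops included, and the job is handed in when it is done.

Besides the shell and the picture viewer there is one more tool, called after "Call:" by a JSON object that holds its "fn" and its "kwargs", one argument or row to a line. step_arm: Moves the arm, as the interface text tells. Its arguments: {"type":"object","properties":{"series":{"type":"array","items":{"type":"array"}},"squeeze":{"type":"number"}},"required":["series"]}

```bash
mkdir -p pics; python3 - <<'E'
from rig import monitor, viewer, job, robot
import cv2
o=monitor.get_obs(); print({k:(o[k]) for k in ('t','q','ee_pos','orientation','grip_width','ft_force')}, robot.tip_extent)
for n in ('side','top'):
    f=viewer.grab_frame(n); cv2.imwrite(f'pics/{n}0.png',f[:,:,::-1]); print(n,viewer.camera_info(n))
E
```

```text
{'t': 0.0, 'q': array([-1.19918749,  0.52207076, -0.03630142,  1.59998026,  0.02120571,
        1.02106186, -0.11278408]), 'ee_pos': array([0.26713744, 0.56465635, 0.2102006 ]), 'orientation': array([ 0.5970889 , -0.37853229,  0.59772807,  0.37804669]), 'grip_width': 0.9989691986504279, 'ft_force': array([ 0.65190673,  0.17021741, -0.50390793])} 0.011
side {'fx': 494.37012916959736, 'fy': 494.37012916959736, 'cx': 324.91849991117266, 'cy': 202.26588497936933, 'rvec': array([ 2.21625264, -0.24738844,  0.10041111]), 'tvec': array([-0.51362892,  0.14437205,  1.13549939])}
top {'fx': 519.285976228189, 'fy': 519.285976228189, 'cx': 323.8728053931244, 'cy': 201.25746922584207, 'rvec': array([ 2.11639347, -2.14201437,  0.20457745]), 'tvec': array([-1.18823564e-03,  5.34205654e-01,  1.52840524e+00])}
```

View pics/top0.png

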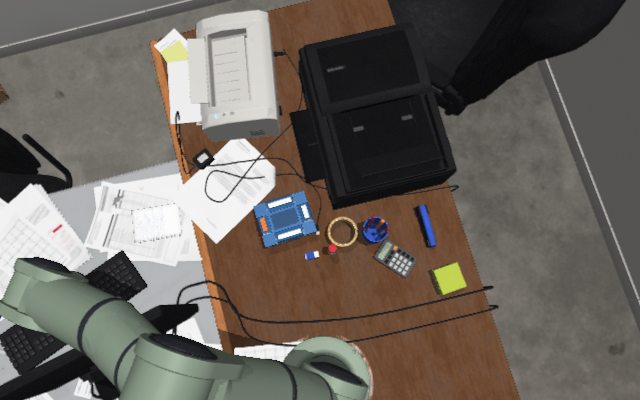

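View pics/side0.png

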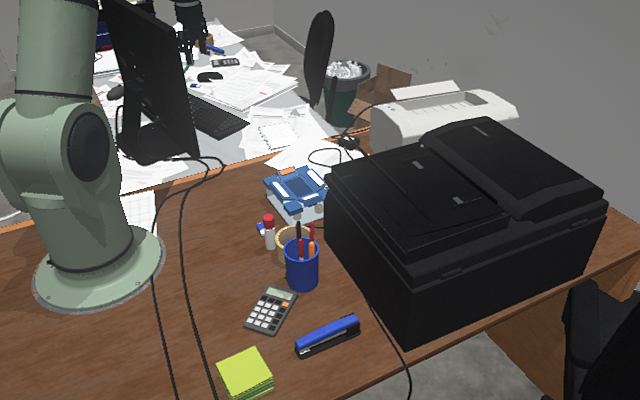

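The top view shows the box near pixel (286,219), with the orange bar on its left end at about (263,225). The tape is at (342,232), the glue stick at (332,249) and the eraser at (312,255). The side view shows the box at (297,190), partly hidden by the copier. I'll zoom in on the top view.

```bash
cat > h.py <<'E'
import numpy as np, cv2
from rig import monitor, viewer
def ray_plane(name,px,z):
    c=viewer.camera_info(name); R=cv2.Rodrigues(c['rvec'])[0]; o=-R.T@c['tvec']
    px=np.atleast_2d(px).astype(float)
    d=np.c_[(px[:,0]-c['cx'])/c['fx'],(px[:,1]-c['cy'])/c['fy'],np.ones(len(px))]@R
    return o+d*((z-o[2])/d[:,2])[:,None]
def proj(name,P):
    c=viewer.camera_info(name); K=np.array([[c['fx'],0,c['cx']],[0,c['fy'],c['cy']],[0,0,1]])
    return cv2.projectPoints(np.atleast_2d(P).astype(float),c['rvec'],c['tvec'],K,None)[0][:,0]
E
python3 - <<'E'
from h import *
im=cv2.imread('pics/top0.png')[180:260,245:350]
cv2.imwrite('pics/top0c.png',cv2.resize(im,None,fx=7,fy=7,interpolation=cv2.INTER_CUBIC))
print(ray_plane('top',[[286,219],[263,225],[325,375],[310,200]],0.06).round(3))
E
```

```text
[[ 0.479  0.107  0.06 ]
 [ 0.462  0.175  0.06 ]
 [ 0.03  -0.004  0.06 ]
 [ 0.536  0.034  0.06 ]]
```

View pics/top0c.png

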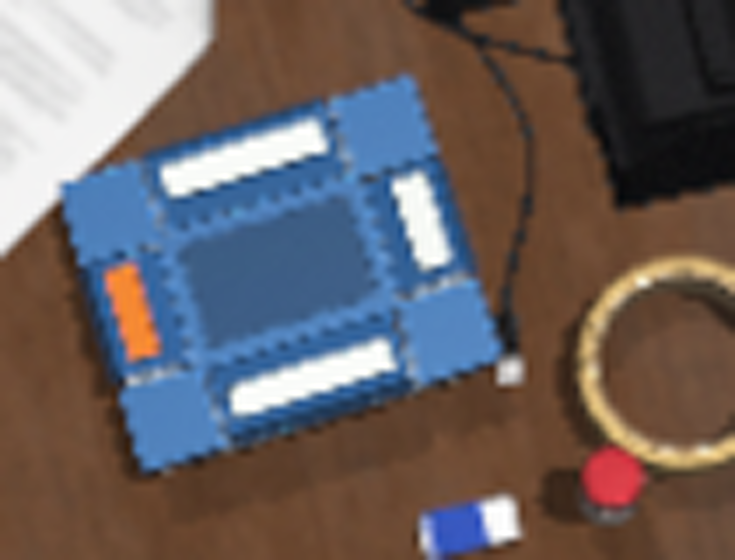

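The crop puts the lid corners at (62,185), (410,75), (503,355) and (145,472). The orange bar is at (132,312), and the white bars are at (245,158), (422,220) and (313,377). Clockwise from orange that gives top, right, bottom.

```bash
python3 - <<'E'
from h import *
f=lambda a:(np.array(a)+.5)/7-.5+[245,180]
C=ray_plane('top',f([[62,185],[410,75],[503,355],[145,472]]),0.061)
c=C.mean(0); ex=(C[0]+C[3]-C[1]-C[2])[:2]; yaw=np.arctan2(ex[1],ex[0])
print(c.round(4),yaw,np.linalg.norm(C-np.roll(C,1,0),axis=1).round(4))
B=ray_plane('top',f([[132,312],[245,158],[422,220],[313,377]]),0.072); print(B.round(4), B.mean(0).round(4))
R=np.array([[np.cos(yaw),-np.sin(yaw)],[np.sin(yaw),np.cos(yaw)]])
for d in ([.067,0],[0,-.052],[-.067,0],[0,.052]): print((c[:2]+R@d).round(4))
o=monitor.get_obs(); from scipy.spatial.transform import Rotation as Ro
q=o['orientation']; print(Ro.from_quat(q[[1,2,3,0]]).as_matrix().round(3))
# neighbours
print(ray_plane('top',[[342,232]],0.04),ray_plane('top',[[332,249]],0.09),ray_plane('top',[[312,255]],0.01),ray_plane('top',[[334,204],[300,110],[305,180],[376,230]],[0.2]))
E
```

```text
[0.4816 0.1107 0.061 ] 1.8747433923016759 [0.1291 0.1567 0.1283 0.1595]
[[0.4629 0.1728 0.072 ]
 [0.5287 0.1251 0.072 ]
 [0.501  0.0497 0.072 ]
 [0.4343 0.0961 0.072 ]] [0.4817 0.1109 0.072 ]
[0.4616 0.1747]
[0.5312 0.1263]
[0.5017 0.0468]
[0.432  0.0952]
[[-0.    -0.904  0.428]
 [-0.001  0.428  0.904]
 [-1.    -0.    -0.001]]
[[ 0.44069689 -0.06130306  0.04      ]] [[ 0.38509752 -0.02906315  0.09      ]] [[0.37482457 0.03040053 0.01      ]] [[ 0.49824649 -0.03380731  0.2       ]
 [ 0.76993023  0.05814274  0.2       ]
 [ 0.56651156  0.04521626  0.2       ]
 [ 0.42519773 -0.14674079  0.2       ]]
```

```bash
python3 - <<'E'
from h import *
im=viewer.grab_frame('wrist'); c=viewer.camera_info('wrist'); print(c)
s=cv2.imread('pics/side0.png'); t=cv2.imread('pics/top0.png')
for n,p in (('side',s),('top',t)):
  for a in np.linspace(0,1,6):
    P=np.array([.267,.565,.2])*(1-a)+np.array([.462,.174,.2])*a
    u=proj(n,P)[0]; v=proj(n,P*[1,1,0])[0]
    cv2.line(p,tuple(map(int,u)),tuple(map(int,v)),(0,0,255) if a<1 else (0,255,0),1)
s=cv2.resize(s[:250,:450],None,fx=.88*1.0,fy=.88)
out=np.zeros((600,800,3),np.uint8); out[:220,:396]=s; out[:220,400:796]=cv2.resize(t[120:400,:500],(396,220)); out[222:,:605]=cv2.resize(im[:,:,::-1],(605,378))
cv2.imwrite('pics/path.png',out)
E
```

```text
{'fx': 309.70691628693146, 'fy': 309.70691628693146, 'cx': 313.9733198087514, 'cy': 199.25902367301114, 'rvec': array([-2.40718282, -1.52381362, -0.25531173]), 'tvec': array([-0.62452096, -0.04321465,  0.38131467])}
```

View pics/path.png

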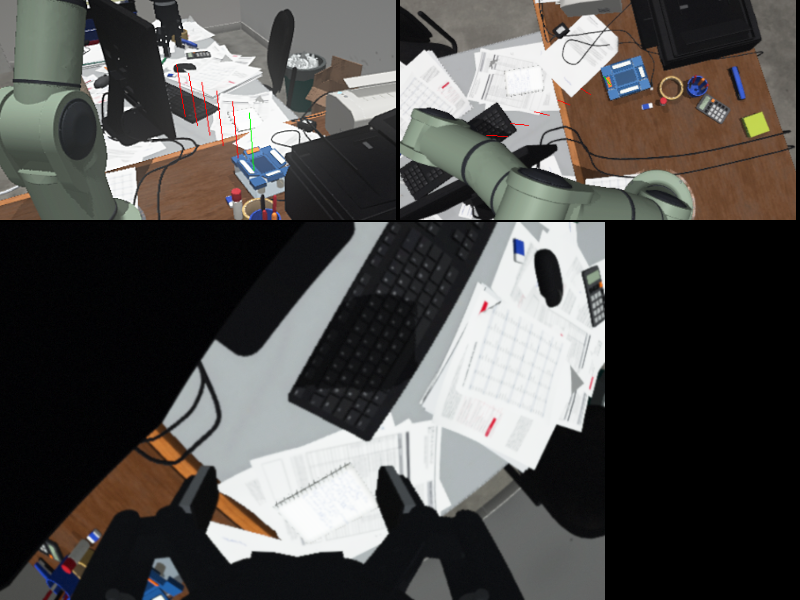

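The drawn path runs in front of the monitor, on its screen side. The wrist view shows the keyboard below and the monitor's black edge to the left. I'll check how far the path clears the monitor's end and work out waypoints.

```bash
python3 - <<'E'
from h import *
from scipy.spatial.transform import Rotation as Ro
for z in (.2,.35,.45): print(z,ray_plane('top',[[195,310],[100,357]],z).round(3).tolist())
# side: far corner bottom of screen px (196,157) , top (165,40)
o=monitor.get_obs(); q=o['orientation']; R=Ro.from_quat(q[[1,2,3,0]])
yaw=1.8747
T=Ro.from_matrix(np.c_[[0,0,-1],[np.cos(yaw),np.sin(yaw),0],[np.sin(yaw),-np.cos(yaw),0]])
print('turn',(R.inv()*T).as_rotvec())
# rows: 6 x .1375 turn, cumulative waypoints via arc
W=np.array([[.267,.565,.21],[.31,.53],[.355,.485],[.395,.435],[.425,.38],[.445,.325],[.458,.275],[.462,.225],[.462,.176]],dtype=object)
p=np.array(o['ee_pos']); Rc=R
for i,w in enumerate(W[1:]):
    d=np.r_[np.array(w[:2],float)-p[:2],0]; print(i,Rc.inv().apply(d).round(3),np.linalg.norm(d).round(3)); p=p+d
    Rc=Rc*Ro.from_rotvec([.1375*(i<6),0,0])
E
```

```text
0.2 [[0.219, 0.337, 0.2], [0.103, 0.579, 0.2]]
0.35 [[0.222, 0.302, 0.35], [0.118, 0.518, 0.35]]
0.45 [[0.224, 0.278, 0.45], [0.128, 0.477, 0.45]]
turn [ 8.25042037e-01 -8.28738189e-04  4.38061300e-04]
0 [ 0.    -0.054 -0.013] 0.055
1 [ 0.    -0.062 -0.013] 0.064
2 [ 0.    -0.063 -0.011] 0.064
3 [ 0.    -0.061 -0.013] 0.063
4 [ 0.    -0.057 -0.013] 0.059
5 [ 0.    -0.051 -0.01 ] 0.052
6 [ 0.    -0.049 -0.011] 0.05
7 [ 0.    -0.047 -0.015] 0.049
```

Call:
{"fn": "step_arm", "kwargs": {
  "series": [
    [1,[0,-0.04,-0.01],[0.1,0,0]],
    [1,[0,-0.045,-0.01],[0.1,0,0]],
    [1,[0,-0.045,-0.01],[0.1,0,0]],
    [1,[0,-0.045,-0.01],[0.1,0,0]],
    [1,[0,-0.045,-0.01],[0.1,0,0]],
    [1,[0,-0.045,-0.01],[0.1,0,0]],
    [1,[0,-0.045,-0.01],[0.1,0,0]],
    [1,[0,-0.045,-0.01],[0.1,0,0]]
  ],
  "squeeze": 40
}}

```text
t: 0.95
ee_pos: [0.4542, 0.261, 0.2107]
orientation: [0.698, -0.114, 0.698, 0.114]
ft_force: [0.9, 0.4, -0.1]
grip_width: 0.003
```

```bash
cat >> h.py <<'E'
from scipy.spatial.transform import Rotation as Ro
CEN=np.array([.4816,.1107]); YAW=1.8747
def togo(z=None):
    o=monitor.get_obs(); R=Ro.from_quat(np.array(o['orientation'])[[1,2,3,0]]); p=np.array(o['ee_pos'])
    T=Ro.from_matrix(np.c_[[0,0,-1],[np.cos(YAW),np.sin(YAW),0],[np.sin(YAW),-np.cos(YAW),0]])
    print('t',o['t'],'p',p.round(4),'tip z',round(p[2]-.011,4),'F',np.round(o['ft_force'],1),'turn',(R.inv()*T).as_rotvec().round(4))
    B=T.as_matrix()[:2,1:]
    print('now in box (x,-y):',(B.T@(p[:2]-CEN)).round(4))
    for k,d in enumerate(([.067,0],[0,.052],[-.067,0],[0,-.052])):
        t=CEN+B@d; print(k+1,(t-p[:2]).round(4),'tool yz (aligned)',(np.array(d)-B.T@(p[:2]-CEN)).round(4))
E
python3 -c "
from h import *
togo()"
```

```text
t 0.95 p [0.4542 0.261  0.2107] tip z 0.1997 F [ 0.9  0.4 -0.1] turn [0.0205 0.0001 0.0001]
now in box (x,-y): [0.1516 0.0188]
1 [ 0.0074 -0.0863] tool yz (aligned) [-0.0846 -0.0188]
2 [ 0.077  -0.1347] tool yz (aligned) [-0.1516  0.0332]
3 [ 0.0475 -0.2142] tool yz (aligned) [-0.2186 -0.0188]
4 [-0.0222 -0.1658] tool yz (aligned) [-0.1516 -0.0708]
```

Call:
{"fn": "step_arm", "kwargs": {
  "series": [
    [1,[0,-0.03,-0.006],[0.02,0,0]],
    [1,[0,-0.03,-0.007],[0,0,0]],
    [1,[0,-0.025,-0.006],[0,0,0]],
    [1,[0.03,0,0],[0,0,0]],
    [1,[0.03,0,0],[0,0,0]],
    [1,[0.025,0,0],[0,0,0]],
    [1,[0,0,0],[0,0,0]],
    [1,[0,0,0],[0,0,0]]
  ]
}}

```text
t: 1.75
ee_pos: [0.462, 0.1761, 0.1262]
orientation: [0.698, -0.109, 0.699, 0.109]
ft_force: [-0.7, 1.1, 0.0]
grip_width: -0.001
```

```bash
python3 - <<'E'
from h import *
togo()
im=viewer.grab_frame('wrist')[:,:,::-1]; t=viewer.grab_frame('top')[:,:,::-1]; s=viewer.grab_frame('side')[:,:,::-1]
cv2.imwrite('pics/all1w.png',im);
out=np.zeros((600,800,3),np.uint8); out[:320,:512]=cv2.resize(im,(512,320))
out[325:600,:400]=cv2.resize(t[180:260,240:356],(400,275),interpolation=cv2.INTER_CUBIC); out[325:600,400:]=cv2.resize(s[120:230,220:380],(400,275),interpolation=cv2.INTER_CUBIC)
cv2.imwrite('pics/all1.png',out)
E
```

```text
t 1.75 p [0.462  0.1761 0.1262] tip z 0.1152 F [-0.7  1.1  0. ] turn [ 0.0049 -0.0006  0.0003]
now in box (x,-y): [0.0682 0.0009]
1 [-0.0005 -0.0014] tool yz (aligned) [-0.0012 -0.0009]
2 [ 0.0692 -0.0498] tool yz (aligned) [-0.0682  0.0511]
3 [ 0.0396 -0.1293] tool yz (aligned) [-0.1352 -0.0009]
4 [-0.03   -0.0809] tool yz (aligned) [-0.0682 -0.0529]
```

View pics/all1.png

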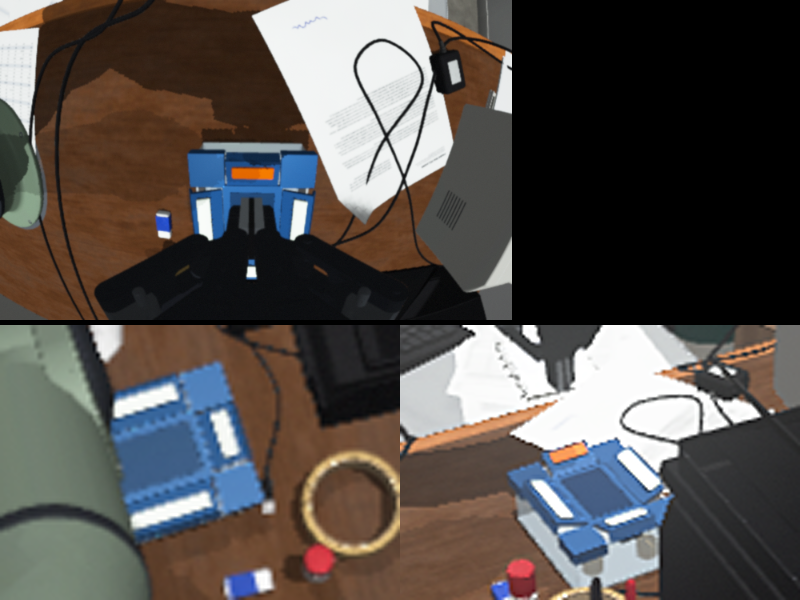

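The wrist view shows the orange bar at (253,173), straight ahead of the closed fingertips at (250,205). In the side view the tips sit above the orange bar, and all four sections are up. Lowering now.

Call:
{"fn": "step_arm", "kwargs": {
  "series": [
    [1,[0.02,-0.001,-0.001],[0,0,0]],
    [1,[0.017,0,0],[0,0,0]],
    [1,[0.003,0,0],[0,0,0]],
    [1,[0.002,0,0],[0,0,0]],
    [1,[0.002,0,0],[0,0,0]],
    [1,[0.002,0,0],[0,0,0]],
    [1,[0.001,0,0],[0,0,0]],
    [1,[0,0,0],[0,0,0]]
  ]
}}

```text
t: 2.7
ee_pos: [0.4613, 0.175, 0.0789]
orientation: [0.699, -0.109, 0.699, 0.109]
ft_force: [0.3, -0.6, -0.8]
grip_width: -0.0
```

```bash
python3 -c "
from h import *
togo()"
```

```text
t 2.7 p [0.4613 0.175  0.0789] tip z 0.0679 F [ 0.3 -0.6 -0.8] turn [ 0.0051  0.0002 -0.    ]
now in box (x,-y): [ 0.0674 -0.0001]
1 [ 0.0002 -0.0003] tool yz (aligned) [-0.0004  0.0001]
2 [ 0.0699 -0.0487] tool yz (aligned) [-0.0674  0.0521]
3 [ 0.0403 -0.1282] tool yz (aligned) [-1.344e-01  1.000e-04]
4 [-0.0294 -0.0798] tool yz (aligned) [-0.0674 -0.0519]
```

Call:
{"fn": "step_arm", "kwargs": {
  "series": [
    [1,[0.001,0,0],[0,0,0]],
    [1,[0.001,0,0],[0,0,0]],
    [1,[0.001,0,0],[0,0,0]],
    [1,[0.0005,0,0],[0,0,0]],
    [1,[0,0,0],[0,0,0]],
    [1,[0,0,0],[0,0,0]],
    [1,[0,0,0],[0,0,0]],
    [1,[0,0,0],[0,0,0]]
  ]
}}

```text
t: 3.5
ee_pos: [0.4613, 0.1749, 0.0753]
orientation: [0.699, -0.109, 0.699, 0.109]
ft_force: [0.3, 0.9, 0.0]
grip_width: 0.002
```

```bash
python3 -c "
from h import *
togo()
s=viewer.grab_frame('side')[:,:,::-1]
cv2.imwrite('pics/s2.png',cv2.resize(s[120:230,220:380],(800,550),interpolation=cv2.INTER_CUBIC))"
```

```text
t 3.5 p [0.4613 0.1749 0.0753] tip z 0.0643 F [0.3 0.9 0. ] turn [ 0.005   0.0001 -0.    ]
now in box (x,-y): [ 0.0673 -0.0001]
1 [ 0.0002 -0.0003] tool yz (aligned) [-0.0003  0.0001]
2 [ 0.0699 -0.0487] tool yz (aligned) [-0.0673  0.0521]
3 [ 0.0403 -0.1282] tool yz (aligned) [-1.343e-01  1.000e-04]
4 [-0.0294 -0.0798] tool yz (aligned) [-0.0673 -0.0519]
```

View pics/s2.png

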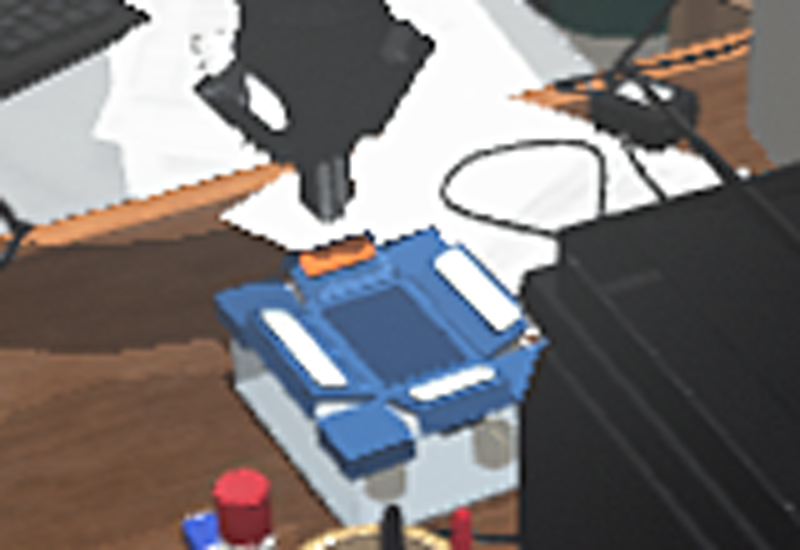

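The side view shows the tip bottom at crop (327,220), about 20 crop px above the orange bar's top edge at (335,240). It isn't touching yet. I'll compare that with the projections.

```bash
python3 -c "
from h import *
B=lambda x,my,z:[*(CEN+np.array([[np.cos(YAW),np.sin(YAW)],[np.sin(YAW),-np.cos(YAW)]])@[x,my]),z]
f=lambda P:((proj('side',P)-[220,120]+.5)*5-.5).round(0).tolist()
o=monitor.get_obs();p=o['ee_pos']
for dz in (.011,0,-.01,-.02): print(dz,f(p-[0,0,dz]))
print('orange bar top std',f(B(.066,0,.072)),'shut',f(B(.068,0,.065)))
print('bars2,3,4',f([B(0,.051,.072),B(-.066,0,.072),B(0,-.051,.072)]))
print('corners',f([B(.08,.065,.061),B(-.08,.065,.061),B(-.08,-.065,.061),B(.08,-.065,.061)]))
"
```

```text
0.011 [[335.0, 269.0]]
0 [[334.0, 252.0]]
-0.01 [[332.0, 236.0]]
-0.02 [[331.0, 220.0]]
orange bar top std [[335.0, 258.0]] shut [[335.0, 268.0]]
bars2,3,4 [[481.0, 291.0], [455.0, 388.0], [302.0, 352.0]]
corners [[433.0, 228.0], [584.0, 380.0], [350.0, 464.0], [213.0, 299.0]]
```

```bash
cat >> h.py <<'E'
def projw(P,c=None):
    c=c or viewer.camera_info('wrist'); X=np.atleast_2d(P)@cv2.Rodrigues(c['rvec'])[0].T+c['tvec']
    r=np.hypot(X[:,0],X[:,1]); th=np.arctan2(r,X[:,2])
    return np.c_[c['cx']+c['fx']*th*X[:,0]/r,c['cy']+c['fy']*th*X[:,1]/r]
def B(x,my,z): return [*(CEN+np.array([[np.cos(YAW),np.sin(YAW)],[np.sin(YAW),-np.cos(YAW)]])@[x,my]),z]
E
python3 - <<'E'
from h import *
o=monitor.get_obs();p=np.array(o['ee_pos'])
im=viewer.grab_frame('wrist')[:,:,::-1].copy()
cv2.imwrite('pics/w2.png',cv2.resize(im[140:320,190:450],(800,554),interpolation=cv2.INTER_CUBIC))
f=lambda P:((projw(P)-[190,140]+.5)*800/260-.5).round(0).tolist()
for dz in (.011,-.0,-.02,-.04): print(dz,f(p-[0,0,dz]))
print('bars',f([B(.066,0,.072),B(0,.051,.072),B(0,-.051,.072)]))
print('corners',f([B(.08,.065,.061),B(.08,-.065,.061)]))
c=viewer.camera_info('wrist');R=cv2.Rodrigues(c['rvec'])[0];print('cam pos',(-R.T@c['tvec']),'axis',R[2])
E
```

```text
0.011 [[380.0, 292.0]]
-0.0 [[380.0, 317.0]]
-0.02 [[380.0, 369.0]]
-0.04 [[380.0, 433.0]]
bars [[381.0, 315.0], [598.0, 561.0], [162.0, 560.0]]
corners [[693.0, 228.0], [70.0, 225.0]]
cam pos [0.43623245 0.25473776 0.23910014] axis [ 0.09968067 -0.31079481 -0.94523561]
```

View pics/w2.png

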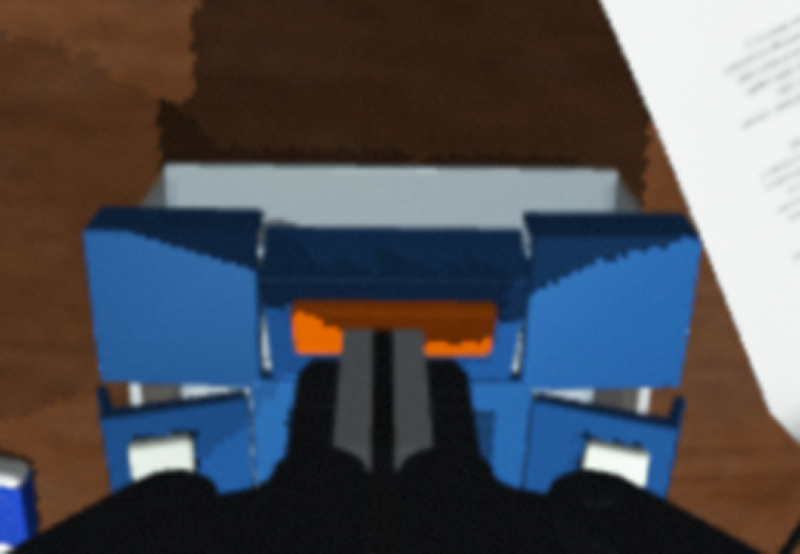

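The wrist view confirms the box position to about 2 mm: corners seen at (85,232) and (697,240), predicted (70,225) and (693,228). It also shows the real fingertips higher than `tip_extent` implies, by about 30 mm. The side view agrees, and the force reads about zero, so there is no contact yet. I'll go down slowly, using force as the guide.

Call:
{"fn": "step_arm", "kwargs": {
  "series": [
    [1,[0.002,-0.001,0.002],[0,0,0]],
    [1,[0.002,0,0],[0,0,0]],
    [1,[0.002,0,0],[0,0,0]],
    [1,[0.002,0,0],[0,0,0]],
    [1,[0.002,0,0],[0,0,0]],
    [1,[0.002,0,0],[0,0,0]],
    [1,[0,0,0],[0,0,0]],
    [1,[0,0,0],[0,0,0]]
  ]
}}

```text
t: 4.4
ee_pos: [0.4635, 0.1745, 0.0633]
orientation: [0.699, -0.109, 0.699, 0.109]
ft_force: [-0.4, 0.1, -0.8]
grip_width: 0.003
```

Call:
{"fn": "step_arm", "kwargs": {
  "series": [
    [1,[0.001,0,0],[0,0,0]],
    [1,[0.001,0,0],[0,0,0]],
    [1,[0.001,0,0],[0,0,0]],
    [1,[0.001,0,0],[0,0,0]],
    [1,[0.001,0,0],[0,0,0]],
    [1,[0,0,0],[0,0,0]],
    [1,[0,0,0],[0,0,0]],
    [1,[0,0,0],[0,0,0]]
  ]
}}

```text
t: 5.2
ee_pos: [0.4635, 0.1746, 0.0583]
orientation: [0.699, -0.109, 0.699, 0.109]
ft_force: [0.4, -0.3, 0.0]
grip_width: -0.001
```

Call:
{"fn": "step_arm", "kwargs": {
  "series": [
    [1,[0.001,0,0],[0,0,0]],
    [1,[0.001,0,0],[0,0,0]],
    [1,[0.001,0,0],[0,0,0]],
    [1,[0,0,0],[0,0,0]],
    [1,[0,0,0],[0,0,0]],
    [1,[0,0,0],[0,0,0]],
    [1,[0,0,0],[0,0,0]],
    [1,[0,0,0],[0,0,0]]
  ]
}}

```text
t: 6.0
ee_pos: [0.4635, 0.1745, 0.0553]
orientation: [0.699, -0.109, 0.699, 0.109]
ft_force: [-0.6, -0.2, 0.5]
grip_width: -0.002
```

```bash
python3 -c "
from h import *
togo()
s=viewer.grab_frame('side')[:,:,::-1]; w=viewer.grab_frame('wrist')[:,:,::-1]
out=np.zeros((600,800,3),np.uint8); out[:,:400]=cv2.resize(s[140:215,258:308],(400,600),interpolation=cv2.INTER_CUBIC)
out[:400,400:]=cv2.resize(w[180:300,254:374],(400,400),interpolation=cv2.INTER_CUBIC)
cv2.imwrite('pics/s3.png',out)"
```

```text
t 6.0 p [0.4635 0.1745 0.0553] tip z 0.0443 F [-0.6 -0.2  0.5] turn [ 0.005  -0.0001  0.0001]
now in box (x,-y): [0.0663 0.0018]
1 [-0.0019  0.0001] tool yz (aligned) [ 0.0007 -0.0018]
2 [ 0.0677 -0.0483] tool yz (aligned) [-0.0663  0.0502]
3 [ 0.0382 -0.1278] tool yz (aligned) [-0.1333 -0.0018]
4 [-0.0315 -0.0794] tool yz (aligned) [-0.0663 -0.0538]
```

View pics/s3.png

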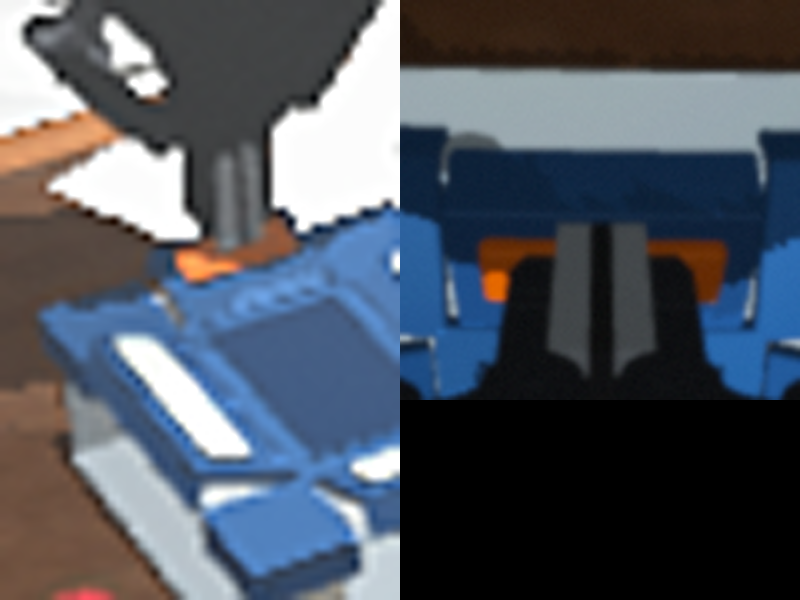

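The tip now reaches the bar in both views, and its edge at wrist-crop y=222 fits a tip centred at bar height. Contact should come within a few mm.

Call:
{"fn": "step_arm", "kwargs": {
  "series": [
    [1,[0.001,0,0],[0,0,0]],
    [1,[0.001,0,0],[0,0,0]],
    [1,[0.001,0,0],[0,0,0]],
    [1,[0,0,0],[0,0,0]],
    [1,[0,0,0],[0,0,0]],
    [1,[0,0,0],[0,0,0]],
    [1,[0,0,0],[0,0,0]],
    [1,[0,0,0],[0,0,0]]
  ]
}}

```text
t: 6.9
ee_pos: [0.4635, 0.1744, 0.0523]
orientation: [0.699, -0.109, 0.699, 0.109]
ft_force: [0.5, -0.6, 0.2]
grip_width: 0.003
```

Call:
{"fn": "step_arm", "kwargs": {
  "series": [
    [1,[0.001,0,0],[0,0,0]],
    [1,[0.001,0,0],[0,0,0]],
    [1,[0.001,0,0],[0,0,0]],
    [1,[0,0,0],[0,0,0]],
    [1,[0,0,0],[0,0,0]],
    [1,[0,0,0],[0,0,0]],
    [1,[0,0,0],[0,0,0]],
    [1,[0,0,0],[0,0,0]]
  ]
}}

```text
t: 7.7
ee_pos: [0.4635, 0.1752, 0.0495]
orientation: [0.699, -0.109, 0.699, 0.109]
ft_force: [-2.1, 3.6, 7.4]
grip_width: 0.003
```

Contact at 7.4 N, with the TCP at 0.0495. Now pressing through the catch.

Call:
{"fn": "step_arm", "kwargs": {
  "series": [
    [1,[0.001,0,0],[0,0,0]],
    [1,[0.001,0,0],[0,0,0]],
    [1,[0.001,0,0],[0,0,0]],
    [1,[0.001,0,0],[0,0,0]],
    [1,[0.0005,0,0],[0,0,0]],
    [1,[0,0,0],[0,0,0]],
    [1,[0,0,0],[0,0,0]],
    [1,[0,0,0],[0,0,0]]
  ]
}}

```text
t: 8.5
ee_pos: [0.4635, 0.1745, 0.0448]
orientation: [0.699, -0.109, 0.699, 0.109]
ft_force: [-0.5, 0.2, 1.0]
grip_width: 0.001
```

Call:
{"fn": "step_arm", "kwargs": {
  "series": [
    [1,[0.001,0,0],[0,0,0]],
    [1,[0.001,0,0],[0,0,0]],
    [1,[0.0005,0,0],[0,0,0]],
    [1,[0,0,0],[0,0,0]],
    [1,[0,0,0],[0,0,0]],
    [1,[0,0,0],[0,0,0]],
    [1,[0,0,0],[0,0,0]],
    [1,[0,0,0],[0,0,0]]
  ]
}}

```text
t: 9.3
ee_pos: [0.4639, 0.1747, 0.0437]
orientation: [0.699, -0.108, 0.698, 0.109]
ft_force: [-9.8, -3.6, 39.4]
grip_width: -0.002
```

The force dropped at the snap, then rose to 39 N on the hard stop at TCP 0.0437, so section 1 is shut. I'll lift off and go to section 2.

Call:
{"fn": "step_arm", "kwargs": {
  "series": [
    [1,[-0.01,0,0],[0,0,0]],
    [1,[-0.02,0,0],[0,0,0]],
    [1,[0,-0.023,0.017],[0,0,0]],
    [1,[0,-0.023,0.017],[0,0,0]],
    [1,[0,-0.022,0.017],[0,0,0]],
    [1,[0,0,0],[0,0,0]],
    [1,[0,0,0],[0,0,0]],
    [1,[0,0,0],[0,0,0]]
  ]
}}

```text
t: 10.1
ee_pos: [0.532, 0.1259, 0.0722]
orientation: [0.698, -0.109, 0.699, 0.109]
ft_force: [-0.0, 0.2, -0.0]
grip_width: 0.001
```

```bash
python3 -c "
from h import *
togo()
s=viewer.grab_frame('side')[:,:,::-1]; w=viewer.grab_frame('wrist')[:,:,::-1]; t=viewer.grab_frame('top')[:,:,::-1]
out=np.zeros((600,800,3),np.uint8); out[:275,:400]=cv2.resize(s[120:230,220:380],(400,275),interpolation=cv2.INTER_CUBIC)
out[280:555,:400]=cv2.resize(t[180:260,240:356],(400,275),interpolation=cv2.INTER_CUBIC)
out[:,400:]=cv2.resize(w[90:330,234:394],(400,600),interpolation=cv2.INTER_CUBIC)
cv2.imwrite('pics/s4.png',out)"
```

```text
t 10.1 p [0.532  0.1259 0.0722] tip z 0.0612 F [-0.   0.2 -0. ] turn [ 0.0058 -0.0006 -0.0004]
now in box (x,-y): [-0.0006  0.0527]
1 [-0.0705  0.0487] tool yz (aligned) [ 0.0676 -0.0527]
2 [-0.0008  0.0004] tool yz (aligned) [ 0.0006 -0.0007]
3 [-0.0304 -0.0791] tool yz (aligned) [-0.0664 -0.0527]
4 [-0.1001 -0.0307] tool yz (aligned) [ 0.0006 -0.1047]
```

View pics/s4.png

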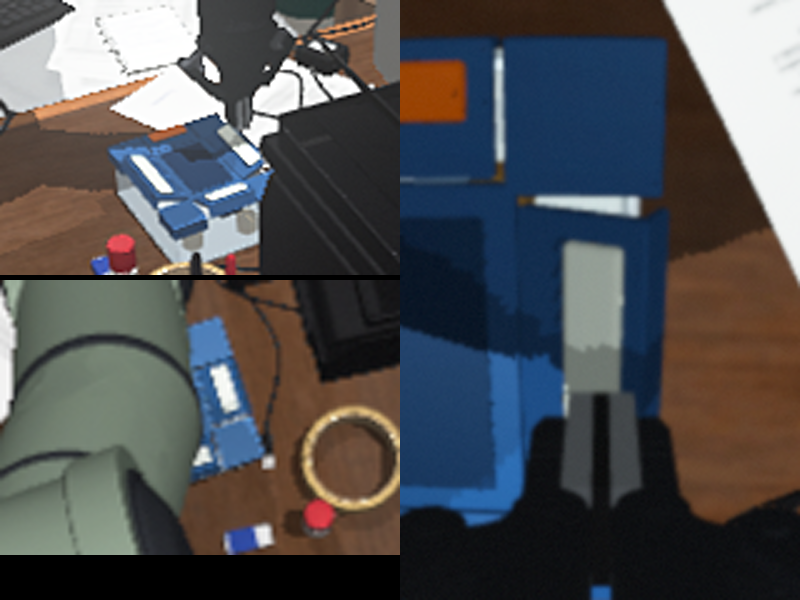

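In the wrist view the orange section is flush and bar 2 (x≈594) sits under the tips (x≈601). The copier is clear. Pressing section 2.

Call:
{"fn": "step_arm", "kwargs": {
  "series": [
    [1,[0.01,0,-0.001],[0,0,0]],
    [1,[0.006,0,0],[0,0,0]],
    [1,[0.003,0,0],[0,0,0]],
    [1,[0.002,0,0],[0,0,0]],
    [1,[0.002,0,0],[0,0,0]],
    [1,[0.002,0,0],[0,0,0]],
    [1,[0.0015,0,0],[0,0,0]],
    [1,[0.0005,0,0],[0,0,0]]
  ]
}}

```text
t: 11.05
ee_pos: [0.5314, 0.1248, 0.045]
orientation: [0.698, -0.109, 0.699, 0.109]
ft_force: [-0.8, 0.0, -0.2]
grip_width: 0.001
```

Call:
{"fn": "step_arm", "kwargs": {
  "series": [
    [1,[0.0004,0,0],[0,0,0]],
    [1,[0.0003,0,0],[0,0,0]],
    [1,[0,0,0],[0,0,0]],
    [1,[0,0,0],[0,0,0]],
    [1,[0,0,0],[0,0,0]],
    [1,[0,0,0],[0,0,0]],
    [1,[0,0,0],[0,0,0]],
    [1,[0,0,0],[0,0,0]]
  ]
}}

```text
t: 11.85
ee_pos: [0.5318, 0.125, 0.0446]
orientation: [0.699, -0.109, 0.699, 0.109]
ft_force: [0.0, -0.6, -0.1]
grip_width: 0.0
```

Near zero force at 0.0446 is what section 1 showed after snapping. I'll press lightly to confirm the hard stop.

Call:
{"fn": "step_arm", "kwargs": {
  "series": [
    [1,[0.0006,0,0],[0,0,0]],
    [1,[0.0006,0,0],[0,0,0]],
    [1,[0,0,0],[0,0,0]],
    [1,[0,0,0],[0,0,0]],
    [1,[0,0,0],[0,0,0]],
    [1,[0,0,0],[0,0,0]],
    [1,[0,0,0],[0,0,0]],
    [1,[0,0,0],[0,0,0]]
  ]
}}

```text
t: 12.65
ee_pos: [0.532, 0.125, 0.0442]
orientation: [0.699, -0.109, 0.699, 0.109]
ft_force: [-4.9, -0.1, 18.2]
grip_width: -0.001
```

Hard stop at 18 N, so section 2 is shut. On to section 3.

Call:
{"fn": "step_arm", "kwargs": {
  "series": [
    [1,[-0.01,0,0],[0,0,0]],
    [1,[-0.02,0,0],[0,0,0]],
    [1,[0,-0.016,-0.0125],[0,0,0]],
    [1,[0,-0.016,-0.0125],[0,0,0]],
    [1,[0,-0.016,-0.0125],[0,0,0]],
    [1,[0,-0.016,-0.0125],[0,0,0]],
    [1,[0,0,0],[0,0,0]],
    [1,[0,0,0],[0,0,0]]
  ]
}}

```text
t: 13.45
ee_pos: [0.5036, 0.0483, 0.0735]
orientation: [0.699, -0.108, 0.699, 0.108]
ft_force: [0.3, 1.0, -0.7]
grip_width: 0.003
```

```bash
python3 -c "
from h import *
togo()
s=viewer.grab_frame('side')[:,:,::-1]; w=viewer.grab_frame('wrist')[:,:,::-1]
out=np.zeros((600,800,3),np.uint8); out[:400,:400]=cv2.resize(s[80:230,220:370],(400,400),interpolation=cv2.INTER_CUBIC)
out[:,400:]=cv2.resize(w[60:330,224:404],(400,600),interpolation=cv2.INTER_CUBIC)
cv2.imwrite('pics/s5.png',out)"
```

```text
t 13.45 p [0.5036 0.0483 0.0735] tip z 0.0625 F [ 0.3  1.  -0.7] turn [ 0.0041  0.0001 -0.    ]
now in box (x,-y): [-0.0661  0.0023]
1 [-0.042   0.1263] tool yz (aligned) [ 0.1331 -0.0023]
2 [0.0277 0.0779] tool yz (aligned) [0.0661 0.0497]
3 [-0.0019 -0.0015] tool yz (aligned) [-0.0009 -0.0023]
4 [-0.0716  0.0468] tool yz (aligned) [ 0.0661 -0.0543]
```

View pics/s5.png

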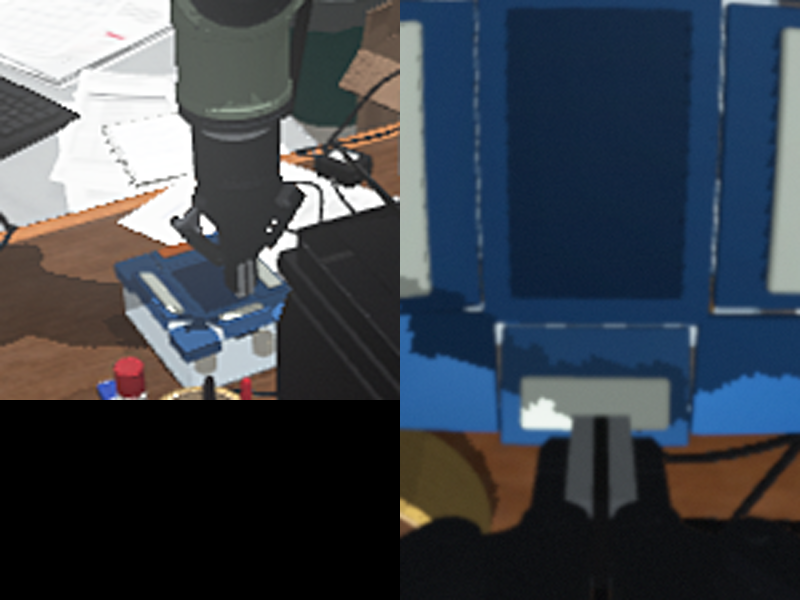

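Bar 3 is centred at wrist-crop (595,404) under the tips (x≈601), and perhaps 2 mm inward of them. The copier is clear of the gripper. Pressing section 3 with that small correction.

Call:
{"fn": "step_arm", "kwargs": {
  "series": [
    [1,[0.011,0.0015,0],[0,0,0]],
    [1,[0.006,0,0],[0,0,0]],
    [1,[0.003,0,0],[0,0,0]],
    [1,[0.002,0,0],[0,0,0]],
    [1,[0.002,0,0],[0,0,0]],
    [1,[0.002,0,0],[0,0,0]],
    [1,[0.0015,0,0],[0,0,0]],
    [1,[0.0005,0,0],[0,0,0]]
  ]
}}

```text
t: 14.35
ee_pos: [0.5031, 0.0503, 0.0452]
orientation: [0.699, -0.109, 0.699, 0.109]
ft_force: [0.0, 0.4, -0.5]
grip_width: -0.001
```

Call:
{"fn": "step_arm", "kwargs": {
  "series": [
    [1,[0.0007,0,0],[0,0,0]],
    [1,[0.0005,0,0],[0,0,0]],
    [1,[0,0,0],[0,0,0]],
    [1,[0,0,0],[0,0,0]],
    [1,[0,0,0],[0,0,0]],
    [1,[0,0,0],[0,0,0]],
    [1,[0,0,0],[0,0,0]],
    [1,[0,0,0],[0,0,0]]
  ]
}}

```text
t: 15.15
ee_pos: [0.5032, 0.0504, 0.0444]
orientation: [0.699, -0.109, 0.699, 0.109]
ft_force: [-1.2, 0.3, 4.9]
grip_width: -0.008
```

Call:
{"fn": "step_arm", "kwargs": {
  "series": [
    [1,[0.0005,0,0],[0,0,0]],
    [1,[0,0,0],[0,0,0]],
    [1,[0,0,0],[0,0,0]],
    [1,[0,0,0],[0,0,0]],
    [1,[0,0,0],[0,0,0]],
    [1,[0,0,0],[0,0,0]],
    [1,[0,0,0],[0,0,0]],
    [1,[0,0,0],[0,0,0]]
  ]
}}

```text
t: 15.95
ee_pos: [0.5033, 0.0504, 0.0442]
orientation: [0.699, -0.109, 0.699, 0.109]
ft_force: [-4.1, -0.3, 14.1]
grip_width: 0.004
```

Section 3 is on its stop too. Now section 4.

Call:
{"fn": "step_arm", "kwargs": {
  "series": [
    [1,[-0.01,0,0],[0,0,0]],
    [1,[-0.02,0,0],[0,0,0]],
    [1,[0,0.016,-0.013],[0,0,0]],
    [1,[0,0.016,-0.013],[0,0,0]],
    [1,[0,0.016,-0.013],[0,0,0]],
    [1,[0,0.016,-0.013],[0,0,0]],
    [1,[0,0,0],[0,0,0]],
    [1,[0,0,0],[0,0,0]]
  ]
}}

```text
t: 16.75
ee_pos: [0.4345, 0.0956, 0.0742]
orientation: [0.699, -0.109, 0.698, 0.109]
ft_force: [0.5, -0.7, 0.2]
grip_width: -0.003
```

```bash
python3 -c "
from h import *
togo()
s=viewer.grab_frame('side')[:,:,::-1]; w=viewer.grab_frame('wrist')[:,:,::-1]
out=np.zeros((600,800,3),np.uint8); out[:400,:400]=cv2.resize(s[80:230,220:370],(400,400),interpolation=cv2.INTER_CUBIC)
out[:,400:]=cv2.resize(w[60:330,224:404],(400,600),interpolation=cv2.INTER_CUBIC)
cv2.imwrite('pics/s6.png',out)"
```

```text
t 16.75 p [0.4345 0.0956 0.0742] tip z 0.0632 F [ 0.5 -0.7  0.2] turn [ 0.0059  0.0007 -0.    ]
now in box (x,-y): [-0.0003 -0.0494]
1 [0.027 0.079] tool yz (aligned) [0.0673 0.0494]
2 [0.0967 0.0306] tool yz (aligned) [0.0003 0.1014]
3 [ 0.0671 -0.0489] tool yz (aligned) [-0.0667  0.0494]
4 [-0.0026 -0.0005] tool yz (aligned) [ 0.0003 -0.0026]
```

View pics/s6.png

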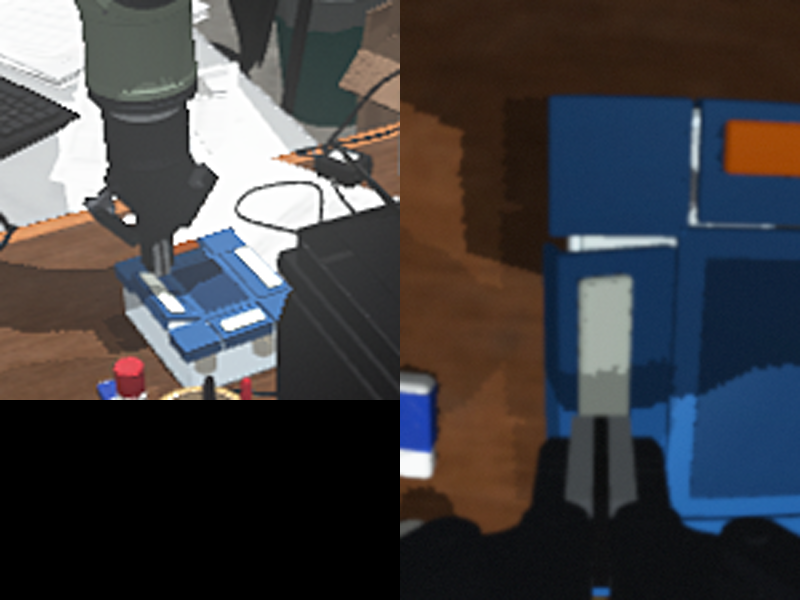

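In the side view sections 2 and 3 are flush and section 4 is still up. Bar 4 (x≈605) lies under the tips (x≈601). Pressing section 4.

Call:
{"fn": "step_arm", "kwargs": {
  "series": [
    [1,[0.011,0,0],[0,0,0]],
    [1,[0.007,0,0],[0,0,0]],
    [1,[0.003,0,0],[0,0,0]],
    [1,[0.002,0,0],[0,0,0]],
    [1,[0.002,0,0],[0,0,0]],
    [1,[0.002,0,0],[0,0,0]],
    [1,[0.0015,0,0],[0,0,0]],
    [1,[0.0005,0,0],[0,0,0]]
  ]
}}

```text
t: 17.65
ee_pos: [0.4343, 0.0953, 0.0444]
orientation: [0.699, -0.109, 0.699, 0.109]
ft_force: [-0.1, -0.4, 3.7]
grip_width: 0.002
```

Call:
{"fn": "step_arm", "kwargs": {
  "series": [
    [1,[0.0007,0,0],[0,0,0]],
    [1,[0.0005,0,0],[0,0,0]],
    [1,[0.0004,0,0],[0,0,0]],
    [1,[0,0,0],[0,0,0]],
    [1,[0,0,0],[0,0,0]],
    [1,[0,0,0],[0,0,0]],
    [1,[0,0,0],[0,0,0]],
    [1,[0,0,0],[0,0,0]]
  ]
}}

```text
t: 18.45
ee_pos: [0.4343, 0.0954, 0.0439]
orientation: [0.699, -0.109, 0.699, 0.109]
ft_force: [-6.4, -0.9, 31.3]
grip_width: 0.004
```

On the hard stop at 31 N. I'll lift straight up, back the arm off to the left so both cameras can see the lid, and check.

Call:
{"fn": "step_arm", "kwargs": {
  "series": [
    [1,[-0.01,0,0],[0,0,0]],
    [1,[-0.03,0,0],[0,0,0]],
    [1,[-0.04,0,0],[0,0,0]],
    [1,[-0.04,0.01,0],[0,0,0]],
    [1,[-0.02,0.03,0],[0,0,0]],
    [1,[0,0.04,0.005],[0,0,0]],
    [1,[0,0.04,0.005],[0,0,0]],
    [1,[0,0.04,0],[0,0,0]]
  ]
}}

```text
t: 19.25
ee_pos: [0.3949, 0.2526, 0.1836]
orientation: [0.699, -0.108, 0.698, 0.109]
ft_force: [0.6, -0.5, -0.4]
grip_width: 0.004
```

Call:
{"fn": "step_arm", "kwargs": {
  "series": [
    [1,[0,0.03,0],[0,0,0]],
    [1,[0,0.03,0],[0,0,0]],
    [1,[0,0,0],[0,0,0]],
    [1,[0,0,0],[0,0,0]],
    [1,[0,0,0],[0,0,0]],
    [1,[0,0,0],[0,0,0]],
    [1,[0,0,0],[0,0,0]],
    [1,[0,0,0],[0,0,0]]
  ]
}}

```text
t: 20.05
ee_pos: [0.377, 0.3076, 0.1832]
orientation: [0.699, -0.109, 0.699, 0.109]
ft_force: [-0.4, -0.3, 0.1]
grip_width: -0.003
```

```bash
python3 -c "
from h import *
togo()
s=viewer.grab_frame('side')[:,:,::-1]; w=viewer.grab_frame('wrist')[:,:,::-1]; t=viewer.grab_frame('top')[:,:,::-1]
out=np.zeros((600,800,3),np.uint8); out[:325,:400]=cv2.resize(s[150:230,260:358],(400,325),interpolation=cv2.INTER_CUBIC)
out[:325,400:]=cv2.resize(t[180:260,245:343],(400,325),interpolation=cv2.INTER_CUBIC)
out[330:600,:432]=cv2.resize(w,(432,270),interpolation=cv2.INTER_AREA)
cv2.imwrite('pics/s7.png',out)"
```

```text
t 20.05 p [0.377  0.3076 0.1832] tip z 0.1722 F [-0.4 -0.3  0.1] turn [0.0043 0.     0.    ]
now in box (x,-y): [ 0.2192 -0.0408]
1 [ 0.0845 -0.133 ] tool yz (aligned) [-0.1522  0.0408]
2 [ 0.1542 -0.1814] tool yz (aligned) [-0.2192  0.0928]
3 [ 0.1246 -0.2609] tool yz (aligned) [-0.2862  0.0408]
4 [ 0.0549 -0.2125] tool yz (aligned) [-0.2192 -0.0112]
```

View pics/s7.png

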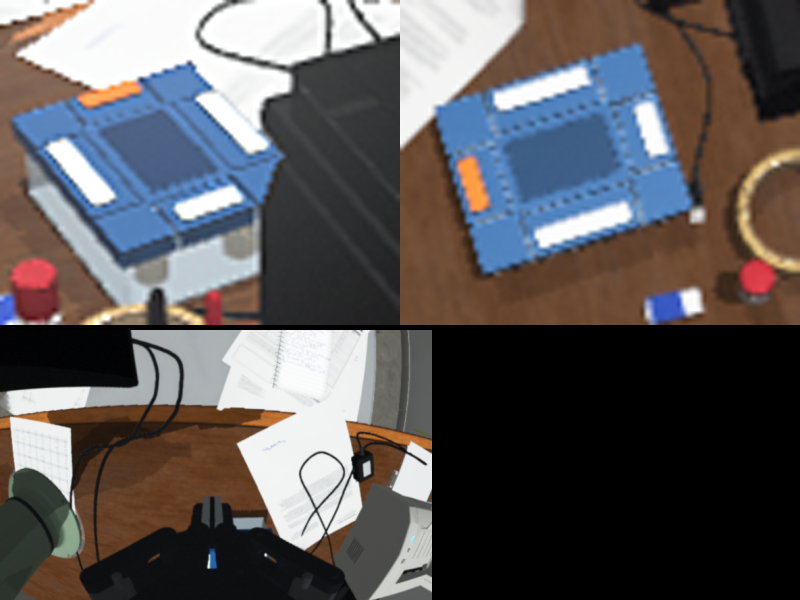

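All four sections lie flush with the lid in both the side and top views. The box corners are where they were (top crop (437,105), (643,45), (692,205), (487,273)), the eraser, glue stick and tape roll haven't moved, and the robot is clear. Handing in.

```bash
python3 -c "
from rig import job
print(job.job_done())"
```

```text
the job is handed in; nothing more can be done
None
```

All four rim sections are pressed shut, in the order asked: the orange bar first, then clockwise. I handed the job in at about 20 s of the 58 s allowed; the hand-in reports no verdict.

- **Clicks:** on every section the press ended on a hard stop with the TCP at about 44 mm, at 39, 18, 14 and 31 N in order. I saw the force drop at the snap itself only on section 1 (7.4 N down to 1 N). For section 2 I saw only near-zero force just above the stop.
- **Final views:** in the side and top pictures all four sections lie flush. The box is where it started, as far as the eye can tell, and the eraser, glue stick and tape roll look unmoved. The pen pot, stapler and calculator were not in the last crops, but the arm never went near them. The robot is clear, with about 0 N on the wrist.
- **What disagreed:** `robot.tip_extent` puts the fingertips 11 mm ahead of the TCP, but the cameras and the contact height put them about 21 mm behind it. My first press on section 1 therefore stopped short without touching anything, and I found contact by lowering in small steps and watching the force. The wrist camera also put the box about 2 mm from the top-camera estimate, and I corrected for that.
- **Copier clearance:** by my estimate the tool came within about 8 cm of the copier at section 3, because that bar stands that close to it. That is inside the 10 cm asked for, but nothing touched.

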